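Stamp a case in the hand press

TASK

Get the black case stamped in the hand press: turn the depth dial until its pointer lines up with the raised mark, and push the case along the bed until it is fully home against the end stop. Only then press the lever down to its stop and let it come all the way back up, leaving the dial on the mark and the case at the stop. Do not disturb the bin, the carton or the tape roll around the press.

Things in the scene. Friction and masses are not known exactly. Their poses are not given: they have to be found in the camera images.
- press: Grey steel hand stamping press, fixed. Origin: on the bench under the middle of its head; z up. Case is fed along its -y, lever sticks out to -y, dial stands on its +x side. Bed 130 mm (x) by 300 mm (y -75 to 225), top 20 mm above the bench. Two steel guide rails along y, 64 mm apart inside, 12 mm above the bed, 7 mm thick.
- head (a point): Top middle of the press head, at press (0, 0, 175) mm. The head bridges the bed on two uprights: 128 mm in x, 64 mm in y. On it stand the pivot lugs (x within 29 mm, y -15 to 35 mm), up to 225 mm above the bench. The ram plate (50 by 46 mm) hangs inside, 83 mm above the bench, and comes down on the case as the lever is pressed.
- stop (a point): Middle of the face of the end stop (a 64 mm wide steel bar across the bed, 24 mm high), at press (0, -45, 35) mm; axes as the press. The leading end of the case must touch it.
- case: Closed hard plastic case, black, 60 mm wide (its x) by 150 mm long (its y) by 30 mm high, about 0.18 kg, lying loose on the bed between the rails (2 mm play each side), its axes nearly those of the press, partly under the head and short of the stop by 40 to 80 mm. Origin: centre of its underside.
- case_lead (a point): Middle of the leading end face of the case (its -y end, towards the stop), 15 mm above its underside.
- case_tail (a point): Middle of the rear end face of the case (its +y end, in the open), 15 mm above its underside: push here, towards press -y. Home, it is 105 mm from the press origin, 73 mm clear of the head.
- lever (a joint): Angle of the press lever, rad: 0 = fully up (rest, lever 0.5 rad above level), 0.95 = down on its stop. A spring always drives it back up; it takes about 5 N at the handle at first and 15 N at the stop.
- pivot (a point): Lever's pivot, on the press at (0, 10, 200) mm; the lever turns about the press's x axis. The handle bar's axis lies 200 mm from it: at lever angle q the bar is at press y = 10 - 200 cos(0.5 - q), z = 200 + 200 sin(0.5 - q) mm, x = 0.
- handle (a point): Middle of the lever's handle bar, a black round bar 110 mm long and 28 mm thick lying along the press's x axis, across the end of a flat steel lever 22 mm wide and 14 mm thick. About 296 mm above the bench at rest, 113 mm at the stop.
- dial (a joint): Angle of the depth dial, rad, counter-clockwise from above: 0 = pointer at the mark, pointing to press +x. Stops at -1.2 and 1.7. Stays where it is left.
- dial_grip (a point): On the dial's upright axis, at press (155, 0) mm, 58 mm above the bench, inside its black grip bar: 60 mm long (in line with the pointer), 16 mm thick, from 38 to 72 mm above the bench. Below it is a dark disc of radius 36 mm, its top 38 mm above the bench. Its x axis points along the pointer.
- pointer (a point): Tip of the dial's steel pointer nose, 47.5 mm from the dial's axis, 36 mm above the bench.
- mark (a point): Where the pointer's tip must be: at the inner face of the raised steel index mark, a block 8 mm wide (y), 12 mm long and 26 mm high (top 42 mm above the bench) just outside the dial on its press +x side.
- bin: Blue open plastic parts bin 130 x 178 x 75 mm, loose. Leave alone. Origin: centre of its underside.
- carton: Small taped cardboard carton 120 x 150 x 60 mm, loose. Leave alone. Origin: centre of its underside.
- tape_roll: Pale roll of packing tape lying flat, 110 mm across, 48 mm high, loose. Leave alone. Origin: centre of its underside.
Mind the look-alikes: they are no part of the job. What is shaped like the case but pink is not meant.

How it is judged:
On the way, in this order (a step that is already met when the one before it is completed fails the run):
1. the dial's pointer is on the mark and the case is home against the end stop, the lever still up (value of joint dial between -0.12 and 0.12 rad and y of case_lead in the frame of stop between -0.003 and 0.003 m and x of case_lead in the frame of stop between -0.006 and 0.006 m and z of case_lead in the frame of stop below 0.004 m and angle between case's own z axis and vertical below 0.1 rad and value of joint lever below 0.4 rad), for 0.2 s.
2. the lever is down on its stop, with the dial on the mark and the case home (value of joint dial between -0.12 and 0.12 rad and y of case_lead in the frame of stop between -0.003 and 0.003 m and x of case_lead in the frame of stop between -0.006 and 0.006 m and z of case_lead in the frame of stop below 0.004 m and angle between case's own z axis and vertical below 0.1 rad and value of joint lever above 0.9 rad), for 0.1 s.
At the end, for the whole second after the job is handed in: The lever is back up (under 0.05 rad), the dial within 0.12 rad of the mark, the case lying flat between the rails with its leading end within 3 mm of the stop (and within 6 mm sideways), at rest (value of joint lever below 0.05 rad and value of joint dial between -0.12 and 0.12 rad and y of case_lead in the frame of stop between -0.003 and 0.003 m and x of case_lead in the frame of stop between -0.006 and 0.006 m and z of case_lead in the frame of stop below 0.004 m and angle between case's own z axis and vertical below 0.1 rad and linear speed of case below 0.02 m/s); the robot touches nothing.
It fails at once if the lever is pressed more than half way (0.5 rad) while the dial is off the mark or the case is not home (value of joint lever above 0.5 rad and not (value of joint dial between -0.12 and 0.12 rad and y of case_lead in the frame of stop between -0.003 and 0.003 m and x of case_lead in the frame of stop between -0.006 and 0.006 m and z of case_lead in the frame of stop below 0.004 m and angle between case's own z axis and vertical below 0.1 rad)).
It fails at once if the bin is moved more than 15 mm (distance of bin from where it was at the start of the episode above 0.015 m).
It fails at once if the carton is moved more than 15 mm (distance of carton from where it was at the start of the episode above 0.015 m).
It fails at once if the tape roll is moved more than 15 mm (distance of tape_roll from where it was at the start of the episode above 0.015 m).
It also fails if it takes over 61 s, if anything falls off the work surface, if the arm or the gripper's body presses on something with over 40 N, if the wrist force passes 120 N, or if a joint passes its speed limit or range.

ROBOT

A 6-joint arm with a two-finger parallel gripper is mounted at the origin on the work surface. World frame = base frame: x ahead of the robot, y to its left, z up, the work surface at z = 0. Lengths are in m, angles in rad, forces in N, time in s.
With the tool pointing down it reaches from about 0.275 to 0.975 m from the base axis. Payload 8.4 kg.
Tool frame: the origin (TCP) lies midway between the tips of the shut fingers; the grasp point (between the pads) lies behind it (r.grip_point_offset is the z of the grasp point in the tool frame, in m); z points along the fingers, y is the line along which they close (so a half turn about z gives the same grasp; the last joint's range is limited). The gripper opens to 92 mm and grips with 3 to 60 N. Pads are 20 mm wide; open, the fingers measure 128 mm over their backs; the gripper's body (75 mm by 189 mm) begins 69 mm behind the grasp point.
Start: joints at [1.197, 0.353, 1.633, -0, 1.155, -0.002], TCP at [0.227, 0.582, 0.215] pointing down, gripper open.
Joint ranges: [-2.63, 2.63], [-0.92, 2.1], [0.06, 2.66], [-1.3, 4.44], [0, 2.69], [-3.02, 3.02]. Speed limits (rad/s): [2.22, 2.22, 2.79, 3.14, 3.14, 3.14].

INTERFACE

Orientations are given as a unit quaternion [x, y, z, w].
In Python, from station import r gives the robot as it stands.
- The arm moves only by the shell command python3 -m pendant 'ROWS' [OPENING] [FORCE]. ROWS is text: rows parted by semicolons, each of 6 numbers parted by spaces: the shift along the world's x, y, z scaled (see below), then the turn, a rotation vector about the world's x, y, z scaled (see below). A call has 1 to 5 rows; each row shifts and turns the commanded pose from where the row before left it; what a row does not reach is not made up. The controller multiplies each number of a shift by 2 cm and each number of a turn by 4 degrees. A row lasts 1/8 s, in which the tool goes at most 62.5 mm and 10.7 degrees, less where a joint would pass 70% of its speed; a pose out of reach is approached as far as the arm can. A call with a number of a shift or a turn outside -1 to 1 is refused whole. A call with a gripper value outside its range is refused whole. OPENING is the closure, from 0 (fully open) to 1 (shut), set as the call begins (- or left out, the last holds). The fingers move at their own pace and stop on an object; FORCE is the grip in N (left out, the last holds). Time passes only in rows, so rows that do not move let the fingers close. It gives the time, the measured TCP pose, the force, the opening and the grip force at its end, in the units of the state.
- r.get_obs(): the state, without advancing time (a new reading comes with each control period).
- r.get_image(name): name is "side" or "top"; returns the picture (420x560x3 uint8, red, green, blue); there is no depth.
- r.get_calibration(name): a dict with "fx", "fy", "cx", "cy" (pixels), "distortion" ([k1, k2, p1, p2, k3] as OpenCV has them; the pictures are not rectified), "extrinsics" (4x4, takes a point from world to camera coordinates). Camera axes: x right, y up, looking along -z (the intrinsics and any distortion apply to the point x, -y, -z); pixel columns grow to the right and rows downward; lengths in m; the calibration is good to about 2 mm. A picture is of the moment at which its call begins. get_calibration takes no time and is no camera call.
- r.hand_in(): hands the job in; it is judged then, once.
The state is a dict: "t": time; "joint_positions": joint angles; "joint_vel": joint speeds; "effort": joint torques, N m; "position": TCP position; "orientation": TCP orientation; "wrist_force": force on the tool from outside, world axes, zero at the start; "ft_torque": the same for the moment, N m; "width": opening from 0.0 (shut) to 1.0 (fully open); "gripper_force": force on a finger pad.
Only numpy, scipy, OpenCV 4.12 (cv2) and the standard library are available. Lean on these libraries where they do the work, as an engineer would, in place of code of your own. Each camera call takes 0.05 s, during which the arm holds its last target. There are 200 camera calls.

## Working session

There is one attempt and no reset: what is moved stays moved. The work goes in short steps, Python scripts to look and compute and a shell command to move; the robot and the scene stay as the last step left them, time stands still between calls to the robot, and variables do not carry over. Pictures are saved under pics/ and viewed, at most 10 in all, crops included, and the job is handed in when it is done.

```bash
mkdir -p pics; ls; cat > h.py <<'E'
import numpy as np, cv2
from station import r
def ray(cam,u,v):
    c=r.get_calibration(cam)
    K=np.array([[c['fx'],0,c['cx']],[0,c['fy'],c['cy']],[0,0,1]])
    n=cv2.undistortPoints(np.array([[[u,v]]],float),K,np.array(c['distortion'],float))[0,0]
    E=np.array(c['extrinsics']); R=E[:3,:3]; t=E[:3,3]
    return -R.T@t, R.T@np.array([n[0],-n[1],-1.])
def plane(cam,u,v,z):
    o,d=ray(cam,u,v); return o+d*(z-o[2])/d[2]
def proj(cam,P):
    c=r.get_calibration(cam)
    K=np.array([[c['fx'],0,c['cx']],[0,c['fy'],c['cy']],[0,0,1]])
    E=np.array(c['extrinsics']); p=(E[:3,:3]@np.asarray(P,float).reshape(-1,3).T).T+E[:3,3]
    p=p*[1,-1,-1]
    return cv2.projectPoints(p,np.zeros(3),np.zeros(3),K,np.array(c['distortion'],float))[0][:,0]
def snap(cam,name,crop=None,s=1):
    im=r.get_image(cam)[:,:,::-1].copy(); cv2.imwrite(f'pics/{name}_raw.png',im)
    if crop: x0,y0,x1,y1=crop; im=im[y0:y1,x0:x1]
    im=cv2.resize(im,None,fx=s,fy=s,interpolation=cv2.INTER_CUBIC)
    cv2.imwrite(f'pics/{name}.png',im); return im
E
python3 - <<'E'
from h import *
for c in('top','side'):
    snap(c,c+'0',None,1.42); o,d=ray(c,280,210); print(c,o,d)
print(r.grip_point_offset, r.get_obs())
E
```

```text
pics
top [0.27976961 0.01177077 1.5429219 ] [ 0.17314327 -0.03968166 -0.98428839]
side [ 0.4645628  -1.07602444  0.93394378] [ 0.04537565  0.81516176 -0.57752833]
-0.0187 {'t': 0.1, 'joint_positions': array([ 1.19659102e+00,  3.53552556e-01,  1.63405361e+00, -1.95596756e-05,
        1.15522674e+00, -2.39548078e-03]), 'joint_vel': array([-0.00065698, -0.0014621 , -0.00175621,  0.00198086, -0.00033534,
       -0.00070595]), 'effort': array([-1.38507272e-03, -5.94911921e+01, -3.34931159e+01,  6.98209461e-02,
        1.83217716e-02, -6.85140947e-06]), 'position': array([0.226902  , 0.58187257, 0.21395786]), 'orientation': array([ 1.84832006e-01,  9.82769935e-01, -6.10837927e-04, -1.07294067e-04]), 'wrist_force': array([0.60753802, 0.10920097, 0.46069743]), 'ft_torque': array([-0.02609315, -0.0010346 , -0.00367707]), 'gripper_force': 0.0, 'width': 0.9953086710875513}
```

View pics/top0.png

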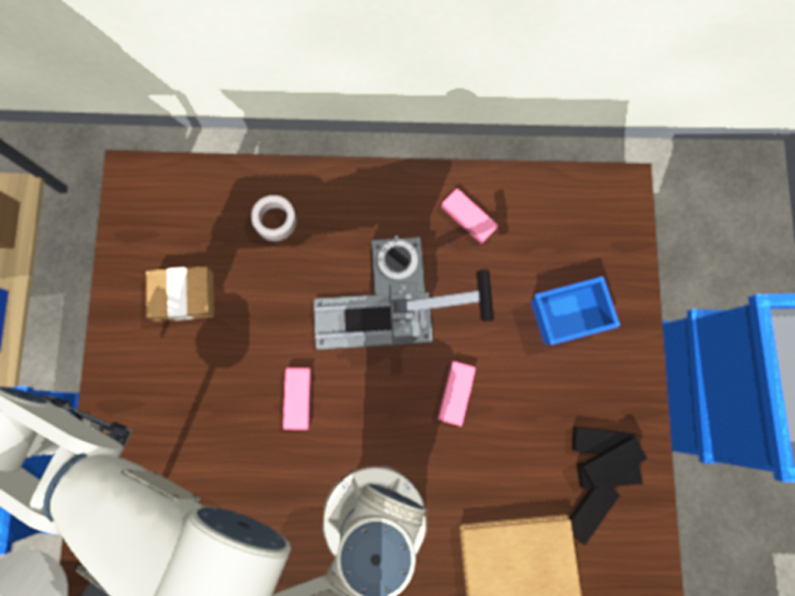

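View pics/side0.png

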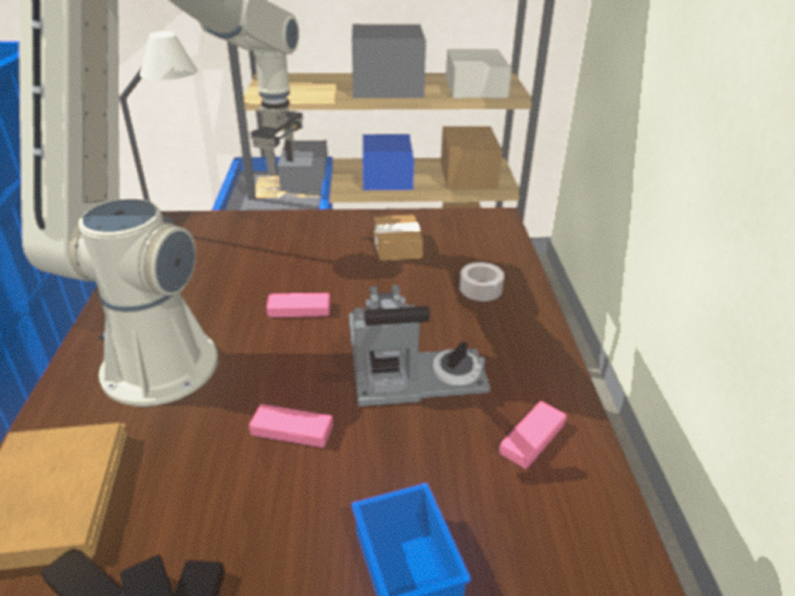

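Top view (1.42x): press with bed from (315,325) to (432,320), head at (402,305), handle at (486,295), dial at (397,258), black case in the bed with its tail at about (346,318). Side view: dial at (460,365), handle at (397,315). The candidates shaped like the case are three pink boxes (297,398), (457,393), (469,215), loose black pieces at (608,470), and the black box between the rails at (368,318). Only the box between the rails fits: black, on the bed, partly under the head. I'll confirm it in a crop.

```bash
python3 - <<'E'
from h import *
im=cv2.imread('pics/top0_raw.png')[155:260,212:357]
cv2.imwrite('pics/topc.png',cv2.resize(im,None,fx=5.5,fy=5.5,interpolation=cv2.INTER_CUBIC))
E
```

```text
(no output)
```

View pics/topc.png

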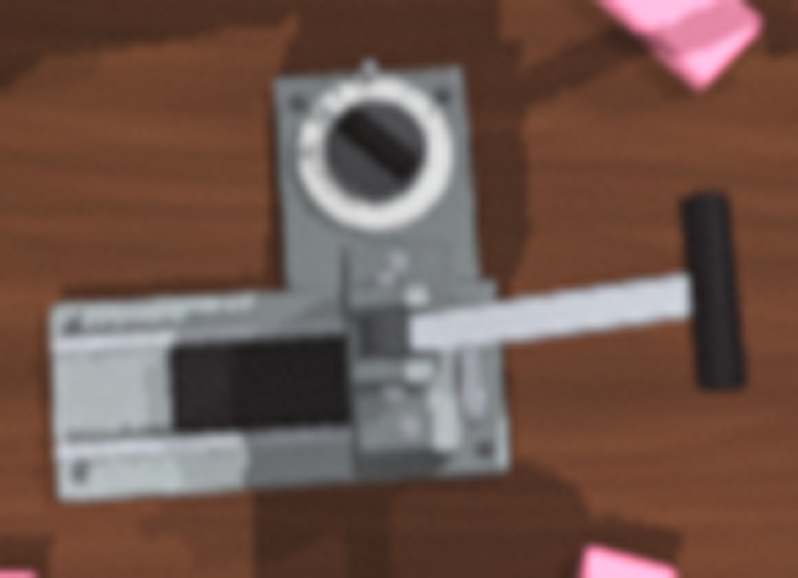

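The crop shows the black case lying between the rails, with its tail edge at x≈172, y 347–430. The dial bar runs from (335,115) to (418,172). The mark is at (370,68) and the handle at (714,290).

```bash
cat >> h.py <<'E'
def cp(x,y,z): return plane('top',212+(x+.5)/5.5-.5,155+(y+.5)/5.5-.5,z)
E
python3 - <<'E'
from h import *
np.set_printoptions(precision=4,suppress=True)
obs=[((48,308),.02,(.065,.225)),((58,502),.02,(-.065,.225)),((510,470),.02,(-.065,-.075)),((714,290),.296,(0,10e-3-.2*np.cos(.5))),((375,153),.038,(.155,0)),((276,80),.012,None),((466,68),.012,None)]
A=[];B=[]
for c,z,p in obs:
    w=cp(*c,z)
    if p: A.append(p);B.append(w[:2])
A=np.array(A);B=np.array(B)
a=A-A.mean(0);b=B-B.mean(0)
th=np.arctan2((a[:,0]*b[:,1]-a[:,1]*b[:,0]).sum(),(a*b).sum())
R=np.array([[np.cos(th),-np.sin(th)],[np.sin(th),np.cos(th)]]);t=B.mean(0)-R@A.mean(0)
print('yaw',th,'t',t);print((A@R.T+t-B)*1000)
np.savez('press.npz',R=R,t=t,th=th)
for n,c,z in [('tailA',(172,347),.05),('tailB',(173,430),.05),('barUL',(335,115),.072),('barLR',(418,172),.072),('mark',(370,68),.042)]:
    w=cp(*c,z); print(n,w,R.T@(w[:2]-t))
# two-view head check via side: handle
for n,p in [('handle',(0,-.1655,.296)),('dial',(.155,0,.072)),('tail',(0,.105+.06,.05))]:
    w=np.r_[R@p[:2]+t,p[2]]; print(n,w,proj('side',w)*1.42)
from scipy.spatial.transform import Rotation as Ro
print(Ro.from_quat(r.get_obs()['orientation']).as_matrix())
E
```

```text
yaw 0.08629784360833684 t [ 0.4956 -0.0598]
[[-0.3656 -0.4899]
 [-0.1485 -0.3124]
 [-0.4214 -0.2987]
 [-0.9654  0.6387]
 [ 1.901   0.4623]]
tailA [0.5118 0.0853 0.05  ] [0.0286 0.1432]
tailB [0.4571 0.0832 0.05  ] [-0.0261  0.1458]
barUL [ 0.6651 -0.0189  0.072 ] [0.1723 0.0262]
barLR [ 0.6276 -0.074   0.072 ] [ 0.1302 -0.0255]
mark [ 0.7061 -0.0427  0.042 ] [ 0.2112 -0.0011]
handle [ 0.5099 -0.2247  0.296 ] [[396.1255 315.0546]]
dial [ 0.6501 -0.0465  0.072 ] [[456.8963 347.9737]]
tail [0.4814 0.1046 0.05  ] [[376.4469 315.1467]]
[[-0.9317  0.3633 -0.0004]
 [ 0.3633  0.9317 -0.0012]
 [-0.     -0.0012 -1.    ]]
```

Press pose: yaw 0.086, origin (0.496, -0.060), with fit residuals under 2 mm. The dial is at about +0.89 rad. I'll move to it and grip the bar 13 mm outboard of its axis so the gripper body clears the head.

```bash

R5='x'; python3 -m pendant '0.7 -1 0 0 0 -0.83;0.7 -1 0 0 0 -0.83;0.7 -1 0 0 0 -0.83;0.7 -1 0 0 0 -0.83;0.7 -1 0 0 0 -0.83' 0.4 20
python3 -m pendant '0.7 -1 0 0 0 -0.83;0.7 -1 0 0 0 -0.83;0.7 -1 0 0 0 -0.83;0.7 -1 0 0 0 -0.83;0.7 -1 0 0 0 -0.83'
python3 -m pendant '0.7 -1 0 0 0 -0.83;0.7 -1 0 0 0 -0.83;0.7 -1 0 0 0 -0.83;0.7 -1 0 0 0 -0.83;0.7 -1 0 0 0 -0.83'
python3 -m pendant '0.7 -1 0 0 0 -0.83;0.7 -1 0 0 0 -0.83;0.7 -1 0 0 0 -0.83;0.7 -1 0 0 0 -0.83;0.7 -1 0 0 0 -0.83'
python3 -m pendant '0.7 -1 0 0 0 -0.83;0.7 -1 0 0 0 -0.83;0.7 -1 0 0 0 -0.83;0.7 -1 0 0 0 -0.83;0.7 -1 0 0 0 -0.83'
python3 -m pendant '0.7 -1 0 0 0 -0.83;0.7 -1 0 0 0 -0.83;0.7 -1 0 0 0 -0.83;0.7 -1 0 0 0 -0.83;0.7 -1 0 0 0 -0.83'
```

```text
t: 0.72
position: [0.2983, 0.4804, 0.2147]
orientation: [0.327, 0.945, 0.0, 0.0]
wrist_force: [-0.6, 0.2, 0.8]
width: 0.601
gripper_force: 0.0
t: 1.35
position: [0.3679, 0.3803, 0.2148]
orientation: [0.46, 0.888, 0.0, 0.0]
wrist_force: [0.6, 0.1, -0.2]
width: 0.6
gripper_force: 0.0
t: 1.98
position: [0.4376, 0.2802, 0.2147]
orientation: [0.583, 0.812, 0.0, 0.0]
wrist_force: [0.7, 0.2, -0.1]
width: 0.599
gripper_force: 0.0
t: 2.6
position: [0.5073, 0.1802, 0.2148]
orientation: [0.695, 0.719, 0.0, 0.0]
wrist_force: [-0.1, 0.1, 0.6]
width: 0.601
gripper_force: 0.0
t: 3.22
position: [0.577, 0.0801, 0.2147]
orientation: [0.791, 0.612, 0.0, 0.0]
wrist_force: [0.6, 0.6, 0.6]
width: 0.599
gripper_force: 0.0
t: 3.85
position: [0.648, -0.019, 0.2145]
orientation: [0.871, 0.492, -0.0, -0.0]
wrist_force: [-0.1, 0.2, 0.2]
width: 0.601
gripper_force: 0.0
```

```bash

python3 -m pendant '0.47 -0.83 -0.5 0 0 -0.8;0 0 -1 0 0 0;0 0 -1 0 0 0;0 0 -1 0 0 0;0 0 -1 0 0 0'
python3 -m pendant '0 0 -1 0 0 0;0 0 -1 0 0 0;0 0 -0.5 0 0 0;0 0 -0.5 0 0 0;0 0 0 0 0 0'
python3 - <<'E'
from h import *
snap('top','top1',(250,150,360,235),5)
im=snap('side','side1',(270,200,380,285),5)
E
```

```text
t: 4.47
position: [0.6559, -0.0337, 0.1229]
orientation: [0.883, 0.469, -0.0, -0.0]
wrist_force: [0.6, -0.6, 0.4]
width: 0.602
gripper_force: 0.0
t: 5.1
position: [0.6562, -0.0343, 0.064]
orientation: [0.883, 0.469, -0.0, -0.0]
wrist_force: [0.0, 0.8, -0.0]
width: 0.601
gripper_force: 0.0
```

View pics/side1.png

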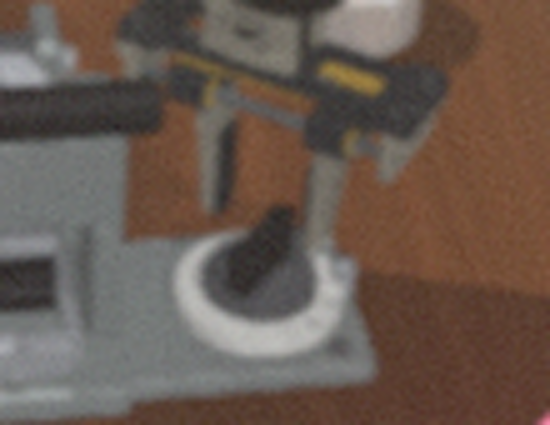

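The fingers straddle the grip bar (bar at 265,250; fingers at 218,190 and 325,215), still 16 mm too high. I'll lower, close and turn along the arc.

```bash

python3 -m pendant '0.05 -0.05 -0.4 0 0 0;0 0 -0.4 0 0 0;0 0 0 0 0 0'
python3 -m pendant '0 0 0 0 0 0;0 0 0 0 0 0;0 0 0 0 0 0;0 0 0 0 0 0' 1 20
python3 -m pendant '0.03 -0.02 0 0 0 -0.85;0.03 -0.02 0 0 0 -0.85;0.03 -0.02 0 0 0 -0.85;0.03 -0.02 0 0 0 -0.85;0.03 -0.02 0 0 0 -0.85'
```

```text
t: 5.58
position: [0.6568, -0.0353, 0.0476]
orientation: [0.883, 0.469, -0.001, -0.0]
wrist_force: [-0.4, -0.3, -0.3]
width: 0.598
gripper_force: 0.0
t: 6.08
position: [0.6597, -0.0359, 0.0491]
orientation: [0.883, 0.469, 0.002, 0.002]
wrist_force: [13.7, -7.5, -12.4]
width: 0.188
gripper_force: 8.0
t: 6.7
position: [0.6634, -0.0388, 0.049]
orientation: [0.943, 0.332, 0.002, 0.002]
wrist_force: [9.3, -8.0, -6.7]
width: 0.172
gripper_force: 19.9
```

```bash

python3 -m pendant '0.02 -0.03 0 0 0 -0.85;0.02 -0.03 0 0 0 -0.85;0.02 -0.03 0 0 0 -0.85;0.02 -0.03 0 0 0 -0.85;0.02 -0.03 0 0 0 -0.85'
python3 -m pendant '0.01 -0.04 0 0 0 -0.85;0.01 -0.04 0 0 0 -0.85;0.01 -0.04 0 0 0 -0.85;0.01 -0.04 0 0 0 -0.85;0.01 -0.04 0 0 0 -0.85'
python3 -m pendant '0 0 0 0 0 0;0 0 0 0 0 0'
```

```text
t: 7.32
position: [0.6655, -0.0423, 0.049]
orientation: [0.982, 0.189, 0.003, 0.002]
wrist_force: [10.0, -9.5, -6.9]
width: 0.175
gripper_force: 19.9
t: 7.95
position: [0.6665, -0.0462, 0.049]
orientation: [0.999, 0.042, 0.003, 0.001]
wrist_force: [9.8, -9.2, -7.0]
width: 0.175
gripper_force: 19.9
t: 8.2
position: [0.6665, -0.0463, 0.049]
orientation: [0.999, 0.043, 0.003, 0.002]
wrist_force: [10.0, -9.8, -7.7]
width: 0.174
gripper_force: 19.9
```

```bash

python3 -m pendant '0 0 0 0 0 0;0 0 0 0 0 0;0 0 0.5 0 0 0;0 0 1 0 0 0;0 0 1 0 0 0' 0.5
python3 -m pendant '0 0 1 0 0 0;0 0 1 0 0 0;0 0 1 0 0 0;0 0 1 0 0 0;0 0 1 0 0 0'
python3 -m pendant '0 1 0 0 0 1;0 1 0 0 0 1;0 1 0 0 0 1;0 1 0 0 0 1;0 1 0 0 0 1' 1
python3 -m pendant '-0.2 1 0 0 0 1;-0.2 1 0 0 0 1;-0.2 1 0 0 0 1;-0.2 1 0 0 0 1;-1 0.3 0 0 0 1'
python3 -m pendant '-1 0 0 0 0 1;-1 0 0 0 0 1;-1 0 0 0 0 1;-1 0 0 0 0 1;-1 0 0 0 0 1'
python3 -m pendant '-1 0 0 0 0 1;-1 0 0 0 0 1;-0.6 0 0 0 0 1;0 0 0 0 0 1;0 0 0 0 0 1'
python3 -m pendant '0 0 0 0 0 1;0 0 0 0 0 1;0 0 0 0 0 0.5;0 0 0 0 0 0'
python3 - <<'E'
from h import *
snap('top','top2',(212,155,357,260),5.5)
E
```

```text
t: 8.82
position: [0.6638, -0.0442, 0.1006]
orientation: [0.999, 0.043, 0.0, 0.0]
wrist_force: [0.5, 0.6, 0.4]
width: 0.499
gripper_force: 0.0
t: 9.45
position: [0.6634, -0.0443, 0.1999]
orientation: [0.999, 0.043, -0.0, -0.0]
wrist_force: [-0.4, -0.3, 0.4]
width: 0.498
gripper_force: 0.0
t: 10.07
position: [0.6634, 0.0563, 0.1992]
orientation: [0.976, 0.217, -0.0, -0.0]
wrist_force: [1.8, 0.3, 0.6]
width: 0.006
gripper_force: 0.0
t: 10.7
position: [0.6278, 0.1429, 0.1991]
orientation: [0.924, 0.383, 0.0, -0.0]
wrist_force: [0.1, -0.4, -0.6]
width: 0.007
gripper_force: 0.0
t: 11.32
position: [0.5268, 0.1417, 0.1992]
orientation: [0.843, 0.538, 0.0, -0.0]
wrist_force: [0.4, 0.5, 0.9]
width: 0.002
gripper_force: 0.0
t: 11.95
position: [0.4754, 0.1418, 0.1993]
orientation: [0.737, 0.676, 0.0, 0.0]
wrist_force: [0.2, -0.8, 0.3]
width: 0.003
gripper_force: 0.0
t: 12.45
position: [0.4755, 0.1417, 0.1989]
orientation: [0.676, 0.736, 0.0, 0.0]
wrist_force: [-0.0, 0.1, -0.3]
width: 0.005
gripper_force: 0.0
```

View pics/top2.png

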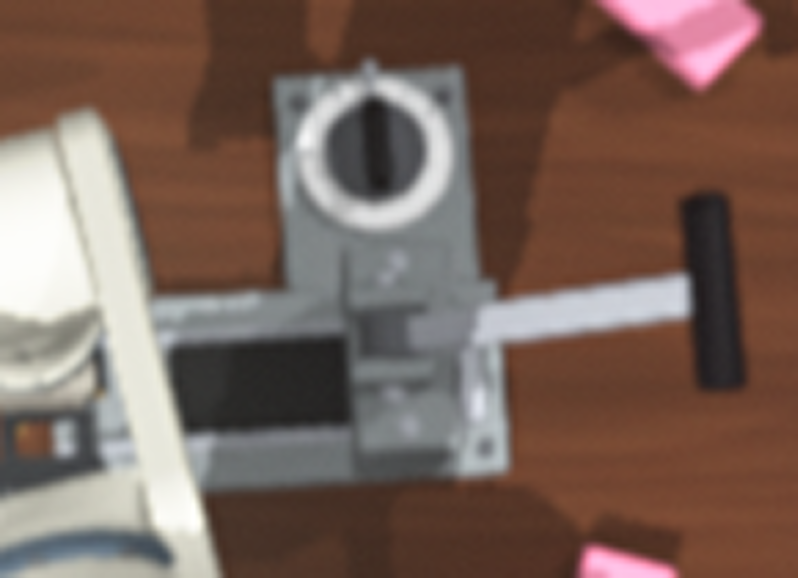

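The bar on the dial, from (372,100) to (379,198), now points at the mark at (368,68), so the dial is within about 0.03 rad. Next I'll descend behind the case and push.

```bash

python3 -m pendant '0.14 0 -1 0 0 0;0 0 -1 0 0 0;0 0 -1 0 0 0;0 0 -1 0 0 0;0 0 -1 0 0 0'
python3 -m pendant '0 0 -1 0 0 0;0 0 -1 0 0 0;0 0 -1 0 0 0;0 0 -0.4 0 0 0;0 0 0 0 0 0'
python3 -m pendant '0.086 -1 0 0 0 0;0.086 -1 0 0 0 0;0.04 -0.5 0 0 0 0;0.04 -0.5 0 0 0 0;0.03 -0.3 0 0 0 0'
python3 -m pendant '0.03 -0.3 0 0 0 0;0.03 -0.3 0 0 0 0;0.03 -0.3 0 0 0 0'
```

```text
t: 13.12
position: [0.4783, 0.1417, 0.098]
orientation: [0.677, 0.736, 0.0, 0.0]
wrist_force: [-0.0, 0.2, -0.2]
width: 0.005
gripper_force: 0.0
t: 13.75
position: [0.4781, 0.1416, 0.0304]
orientation: [0.676, 0.737, -0.0, -0.0]
wrist_force: [0.7, 0.9, -0.9]
width: 0.005
gripper_force: 0.0
t: 14.38
position: [0.4842, 0.0755, 0.0309]
orientation: [0.676, 0.737, 0.0, 0.0]
wrist_force: [-0.6, 1.6, 1.9]
width: 0.007
gripper_force: 0.8
t: 14.75
position: [0.4857, 0.0574, 0.0305]
orientation: [0.676, 0.737, -0.0, -0.0]
wrist_force: [-0.8, 1.3, 0.9]
width: 0.008
gripper_force: 0.8
```

```bash

python3 -m pendant '0.01 -0.12 0 0 0 0;0.01 -0.12 0 0 0 0;0 0 0 0 0 0'
python3 -m pendant '0.01 -0.12 0 0 0 0;0.01 -0.12 0 0 0 0;0 0 0 0 0 0'
```

```text
t: 15.12
position: [0.4869, 0.0542, 0.0308]
orientation: [0.677, 0.736, 0.001, -0.0]
wrist_force: [2.0, 11.7, -0.9]
width: 0.002
gripper_force: 6.0
t: 15.5
position: [0.4877, 0.0537, 0.031]
orientation: [0.678, 0.735, 0.004, -0.002]
wrist_force: [-0.2, 44.9, 0.7]
width: 0.005
gripper_force: 22.5
```

The case is home: the push force jumped to 45 N with the TCP at press y = 0.1138. I'll back off, lift and go over the handle.

```bash

python3 -m pendant '-0.02 0.3 0 0 0 0;-0.06 0.7 0 0 0 0;-0.04 0.5 0.3 0 0 0;0 0 1 0 0 0;0 0 1 0 0 0'
python3 -m pendant '0 0 1 0 0 0;0 0 1 0 0 0;0 0 1 0 0 0;0 0 1 0 0 0;0 0 1 0 0 0'
python3 -m pendant '0 0 1 0 0 0;0 0 1 0 0 0;0 0 1 0 0 0;0 0 1 0 0 0;0 0 1 0 0 0'
python3 -m pendant '0 0 1 0 0 0;0 0 1 0 0 0;0 0 1 0 0 0;0 0 1 0 0 0;0.08 -1 0.3 0 0 0'
python3 -m pendant '0.08 -1 0 0 0 0;0.08 -1 0 0 0 0;0.08 -1 0 0 0 0;0.08 -1 0 0 0 0;0.08 -1 0 0 0 0'
python3 -m pendant '0.08 -1 0 0 0 0;0.08 -1 0 0 0 0;0.08 -1 0 0 0 0;0.08 -1 0 0 0 0;0.08 -1 0 0 0 0'
python3 -m pendant '0.08 -1 0 0 0 0;0.08 -1 0 0 0 0;0.08 -1 0 0 0 0;0.08 -1 0 0 0 0;0 0 0 0 0 0'
python3 - <<'E'
from h import *
snap('top','top3',(212,155,357,260),5.5)
snap('side','side3',(220,170,370,290),5)
E
```

```text
t: 16.12
position: [0.4838, 0.0784, 0.0772]
orientation: [0.676, 0.737, -0.0, -0.0]
wrist_force: [0.3, 0.2, -0.8]
width: 0.006
gripper_force: 0.0
t: 16.75
position: [0.4839, 0.0782, 0.1776]
orientation: [0.676, 0.737, -0.0, 0.0]
wrist_force: [1.0, 0.5, 0.1]
width: 0.006
gripper_force: 0.0
t: 17.38
position: [0.4837, 0.0782, 0.2775]
orientation: [0.676, 0.737, -0.0, 0.0]
wrist_force: [-0.7, 0.3, 0.1]
width: 0.007
gripper_force: 0.0
t: 18.0
position: [0.4859, 0.0587, 0.3642]
orientation: [0.676, 0.737, 0.001, 0.001]
wrist_force: [-0.4, -0.0, 0.0]
width: 0.008
gripper_force: 0.0
t: 18.62
position: [0.4934, -0.0424, 0.3629]
orientation: [0.676, 0.737, -0.0, 0.0]
wrist_force: [-0.4, -0.5, 1.1]
width: 0.006
gripper_force: 0.0
t: 19.25
position: [0.5016, -0.1428, 0.3627]
orientation: [0.676, 0.737, -0.0, 0.0]
wrist_force: [1.2, -0.4, 0.3]
width: 0.002
gripper_force: 0.0
t: 19.88
position: [0.5081, -0.2233, 0.3623]
orientation: [0.677, 0.736, -0.0, -0.0]
wrist_force: [0.2, 0.5, 0.1]
width: 0.007
gripper_force: 0.0
```

View pics/top3.png

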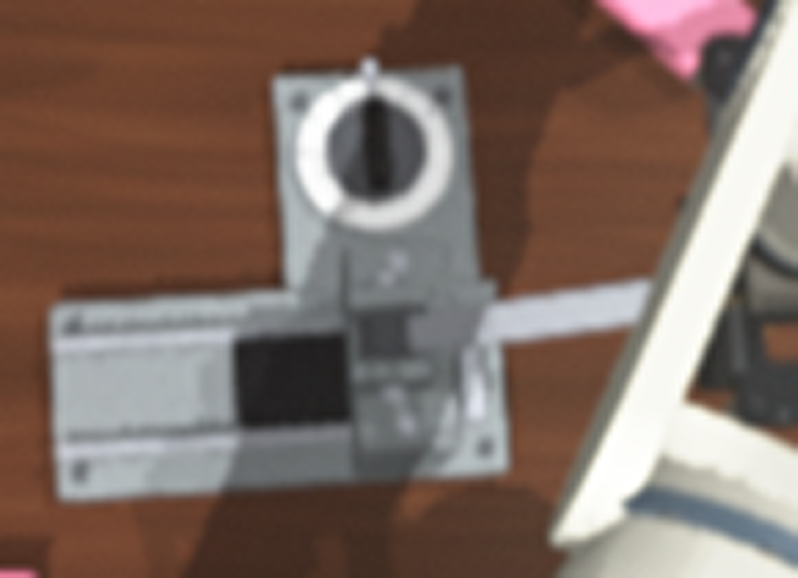

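View pics/side3.png

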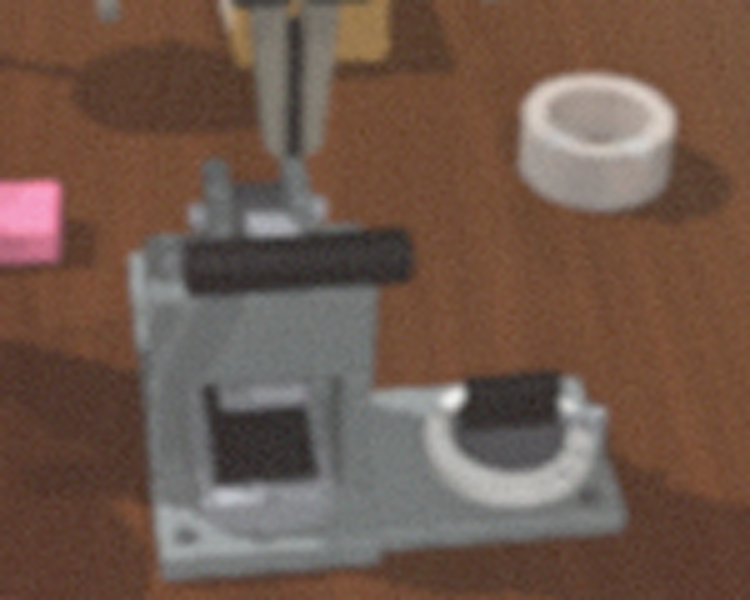

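Top: the case tail is at x≈236, about 64 px (40 mm) further on, so press y≈0.105 and the case is home. The dial bar at (375,150) is still on the mark. Side: the closed fingers at (293,150) hang centred over the handle bar (298,262). Now I'll press along the arc, checking partway.

```bash

python3 -m pendant '0.08 0 -0.9 0 0 0;0 0 -0.9 0 0 0;0 0 -0.7 0 0 0;0 0 0 0 0 0'
python3 -m pendant '0.02 -0.28 -0.6 0 0 0;0.02 -0.28 -0.65 0 0 0;0.02 -0.25 -0.65 0 0 0;0 0 0 0 0 0'
python3 -m pendant '0.01 -0.15 -0.65 0 0 0;0.01 -0.14 -0.65 0 0 0;0.01 -0.1 -0.65 0 0 0;0 0 0 0 0 0'
```

```text
t: 20.48
position: [0.5093, -0.2214, 0.3113]
orientation: [0.676, 0.737, -0.0, -0.001]
wrist_force: [-0.4, -0.2, -0.4]
width: 0.001
gripper_force: 0.0
t: 20.98
position: [0.5114, -0.24, 0.2753]
orientation: [0.676, 0.737, -0.001, 0.002]
wrist_force: [-1.3, -4.1, 8.5]
width: 0.006
gripper_force: 4.2
t: 21.48
position: [0.5127, -0.2484, 0.2368]
orientation: [0.676, 0.737, -0.001, 0.003]
wrist_force: [-0.9, -6.6, 9.6]
width: 0.006
gripper_force: 4.7
```

```bash

python3 -m pendant '0 -0.04 -0.65 0 0 0;0 0.02 -0.65 0 0 0;0 0.06 -0.65 0 0 0;-0.01 0.08 -0.65 0 0 0;-0.01 0.1 -0.65 0 0 0'
python3 -m pendant '-0.02 0.18 -0.65 0 0 0;-0.02 0.22 -0.65 0 0 0;-0.02 0.25 -0.65 0 0 0;0 0 0 0 0 0'
python3 -m pendant '-0.01 0.1 -0.25 0 0 0;0 0.06 -0.15 0 0 0;0 0 0 0 0 0'
```

```text
t: 22.1
position: [0.5135, -0.2446, 0.1727]
orientation: [0.676, 0.737, -0.0, 0.004]
wrist_force: [-0.2, -8.9, 11.0]
width: 0.007
gripper_force: 5.8
t: 22.6
position: [0.5124, -0.231, 0.1331]
orientation: [0.676, 0.737, 0.0, 0.004]
wrist_force: [0.6, -8.3, 11.9]
width: 0.003
gripper_force: 5.8
t: 22.98
position: [0.5123, -0.2286, 0.1269]
orientation: [0.676, 0.737, -0.0, 0.004]
wrist_force: [-3.2, -8.6, 22.1]
width: 0.004
gripper_force: 10.5
```

```bash

python3 -m pendant '0 0 -0.1 0 0 0;0 0 0 0 0 0;0 0 0 0 0 0'
python3 -m pendant '0 -0.08 0.3 0 0 0;0.01 -0.1 0.4 0 0 0;0.02 -0.25 0.65 0 0 0;0.02 -0.22 0.65 0 0 0;0.02 -0.18 0.65 0 0 0'
python3 -m pendant '0.01 -0.1 0.65 0 0 0;0.01 -0.08 0.65 0 0 0;0 -0.06 0.65 0 0 0;0 -0.02 0.65 0 0 0;0 0.04 0.65 0 0 0'
python3 -m pendant '-0.01 0.1 0.65 0 0 0;-0.01 0.14 0.65 0 0 0;-0.01 0.15 0.65 0 0 0;-0.02 0.25 0.65 0 0 0;-0.02 0.28 0.65 0 0 0'
python3 -m pendant '-0.02 0.28 0.65 0 0 0;0 0 0.6 0 0 0;0 0 1 0 0 0;0 0 1 0 0 0;0 0 1 0 0 0'
python3 -m pendant '0.5 0 1 0 0 0;0 1 1 0 0 0;0 1 1 0 0 0;0 1 0 0 0 0;0 1 0 0 0 0'
python3 -m pendant '0 1 0 0 0 0;0 1 0 0 0 0;0 1 0 0 0 0;0 1 0 0 0 0;0 1 0 0 0 0'
python3 -m pendant '0 1 0 0 0 0;0 1 0 0 0 0;0 1 0 0 0 0;0 1 0 0 0 0;0 1 0 0 0 0'
python3 -m pendant '0 1 0 0 0 0;0 1 0 0 0 0;0 1 0 0 0 0;0 1 0 0 0 0;0 0 0 0 0 0'
python3 - <<'E'
from h import *
snap('top','top4',(212,155,357,260),5.5)
E
```

```text
t: 23.35
position: [0.5124, -0.2285, 0.1263]
orientation: [0.676, 0.737, -0.0, 0.004]
wrist_force: [-9.1, -6.6, 37.3]
width: 0.007
gripper_force: 18.7
t: 23.98
position: [0.513, -0.2414, 0.1768]
orientation: [0.677, 0.736, 0.002, 0.001]
wrist_force: [1.4, 8.9, 12.1]
width: 0.005
gripper_force: 5.5
t: 24.6
position: [0.5122, -0.2458, 0.2409]
orientation: [0.676, 0.737, 0.001, 0.0]
wrist_force: [-0.8, 4.9, 5.8]
width: 0.003
gripper_force: 3.0
t: 25.22
position: [0.5101, -0.2276, 0.3054]
orientation: [0.676, 0.737, -0.0, 0.0]
wrist_force: [0.2, 2.5, 3.4]
width: 0.005
gripper_force: 1.5
t: 25.85
position: [0.5095, -0.2227, 0.3902]
orientation: [0.676, 0.737, -0.0, -0.0]
wrist_force: [0.4, -0.3, -1.1]
width: 0.002
gripper_force: 0.0
t: 26.48
position: [0.5194, -0.1414, 0.4487]
orientation: [0.676, 0.737, -0.0, -0.0]
wrist_force: [1.1, -0.2, 0.4]
width: 0.004
gripper_force: 0.0
t: 27.1
position: [0.5196, -0.0409, 0.4495]
orientation: [0.676, 0.737, -0.0, -0.0]
wrist_force: [-0.0, 0.4, 0.1]
width: 0.002
gripper_force: 0.0
t: 27.72
position: [0.5195, 0.0591, 0.4495]
orientation: [0.676, 0.737, -0.0, -0.0]
wrist_force: [-0.6, -0.2, 0.3]
width: 0.003
gripper_force: 0.0
t: 28.35
position: [0.5196, 0.1391, 0.4494]
orientation: [0.676, 0.737, -0.0, -0.0]
wrist_force: [0.7, -0.3, -0.1]
width: 0.002
gripper_force: 0.0
```

View pics/top4.png

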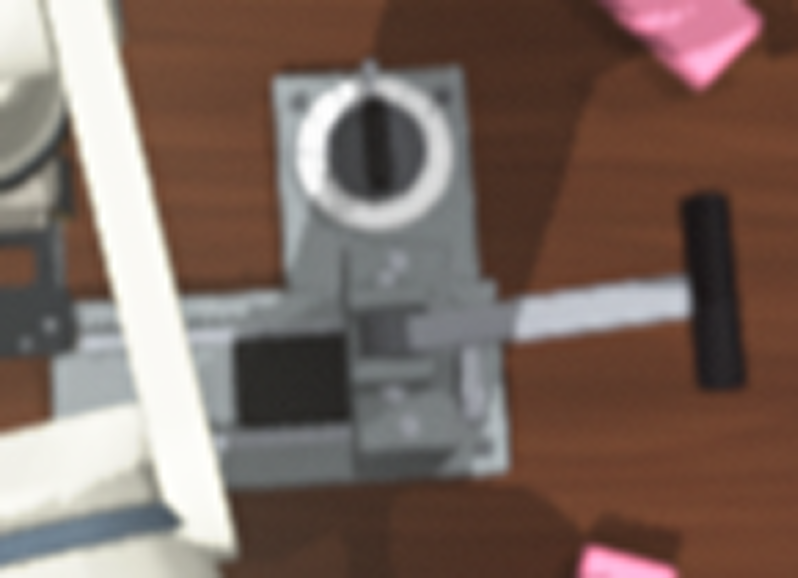

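The lever is back up, with the handle at (714,290) as at the start. The case tail is still at x≈236, the dial bar is still on the mark, and the arm is clear.

```bash
python3 -c "
from station import r
print(r.hand_in())"
```

```text
the job is handed in; nothing more can be done
None
```

The case was stamped and the job is handed in at about 28 s of the 61 s: the dial is on the mark, the case is at the stop, the lever went down to its stop and came back up, and the arm stayed clear of the bin, carton and tape roll; the hand-in gave no verdict.

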